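Cup on the riser, laundry tablet held over it with tongs

TASK

Stand the yellow measuring cup upright and centred on the narrow black-topped riser and let go of it. Then take the tongs from their rest, close their jaws on the blue laundry tablet, lift it off its stand and hold it over the middle of the cup, clear above the rim; never touch the tablet with the gripper itself and leave the other things where they are. Finish while still holding: the gripper squeezing the tongs, the tongs holding the tablet still above the cup, nothing released.

Things in the scene. Friction and masses are not known exactly. Their poses are not given: they have to be found in the camera images.
- cup_center (a point): yellow glazed ceramic measuring cup, open, without handle, standing upright on the table; 60 mm across at the rim, 52 mm at the foot, 56 mm tall, wall 4 mm, about 0.13 kg. The point is on its axis, half-way up (28 mm above its underside); z up along the axis
- riser_top (a point): fixed narrow riser: wooden foot disc (90 mm across) with a thin post (26 mm across) and a black round rubber-topped plate 46 mm across. The point is the centre of the plate's upper face, 70 mm above the table; the plate is a little narrower than the cup's foot
- stand_top (a point): fixed steel tablet stand: foot disc 80 mm across, a 16 mm post and a small round plate 32 mm across on which the tablet lies. The point is the centre of that plate's upper face, 56 mm above the table
- tablet_center (a point): pressed laundry tablet, a blue disc with a white band round its middle, 36 mm in diameter, 24 mm tall, about 0.03 kg, lying flat on the steel stand (it overhangs the plate by 2 mm all round). The point is its centre
- rest: fixed grey tongs rest: base plate 190 x 100 mm, 6 mm thick, two cross bars 12 mm thick at x = -88 and +62 mm in its frame, tops 40 mm above the table; the tongs lie across both bars, free space under their grips. Origin on the table below the tongs' grips, x along the tongs to their jaws
- tongs_grip (a point): spring tongs lying on their side on the rest, 80 g, 20 mm tall, x = -115 (hinge end) to +98 mm. Point midway between the two flat black grips (x -21 to +21 mm), half-way up, near the centre of mass; x to the jaws, y across the arms, z up. 58 mm over the grips when open; 40 closed on the tablet, faces then parallel. Squeezed to 50 mm the spring's push lets them be carried with open jaws
- tongs_jaws (a point): midway between the tongs' flat orange jaws, half-way up, 80 mm ahead of tongs_grip, same axes. Jaws 32 mm long (x -16 to +16 mm), 6 mm thick, 20 mm tall; gap 68 mm open, about 54 with the grips at 50 mm, 36 closed on the tablet; at most 90 mm wide over the tips
- tongs_left (a joint): angle of the tongs' left arm, hinged 100 mm behind tongs_grip (the right arm mirrors it): 0 open, about 0.09 closed on the tablet, 0.19 shut on nothing. The spring holds them open, pushing on each grip with 4.5 N when open, 6 N when closed on the tablet
- tin: steel clothespin tin, closed, 75 mm across and 60 mm tall; leave alone. Origin at the centre of its underside, z up
- lint_brush: green plastic lint brush lying flat, about 160 mm long along its y, 45 mm wide, 24 mm tall; leave alone. Origin under its middle
- jug: closed blue plastic detergent jug with white cap, 75 x 125 mm (its x and y), 185 mm tall; leave alone. Origin at the centre of its underside
- spray: clear spray bottle with red nozzle head, 62 mm across, 161 mm tall; leave alone. Origin at the centre of its underside
- jar: closed jar with white lid, 64 mm across, 100 mm tall; leave alone. Origin at the centre of its underside
- stain_bar: brown cardboard box of stain bar, 55 x 85 mm (its x and y), 28 mm tall; leave alone. Origin at the centre of its underside
Mind the look-alikes: they are no part of the job. Several things look just like the part that bears cup_center: the one meant starts farthest from the robot's base.

How it is judged (in metres and radians):
On the way, in this order (a step that is already met when the one before it is completed fails the run):
1. the cup stands upright, centred on the riser, let go (horizontal distance between cup_center and riser_top below 0.013 m and z of cup_center in the frame of riser_top between 0.022 and 0.034 m and angle between cup_center's own z axis and vertical below 0.12 rad and contact force between cup and riser above 0.3 N and contact force between the fingers and cup below 0.1 N), for 0.3 s.
2. the tablet is lifted off its stand in the jaws of the gripped tongs (contact force between tongs and tablet above 1 N and contact force between the fingers and tongs above 2 N and contact force between tablet and stand below 0.05 N and z of tablet_center in the frame of stand_top above 0.03 m), for 0.2 s.
At the end, for the whole second after the job is handed in: Cup upright on the riser, centred within 13 mm, not held. Fingers squeeze the tongs (over 2 N), jaws squeeze the tablet (over 1 N), which is still, within 20 mm of the cup's axis, centre 45 mm or more above the cup's centre; tablet and tongs touch neither cup, stand nor riser (all of step 1 and contact force between tongs and tablet above 1 N and contact force between the fingers and tongs above 2 N and contact force between each of tablet, tongs and stand below 0.05 N and horizontal distance between tablet_center and cup_center below 0.02 m and z of tablet_center in the frame of cup_center above 0.045 m and contact force between each of tablet, tongs and cup below 0.05 N and contact force between tongs and riser below 0.05 N and linear speed of tablet below 0.03 m/s); the arm keeps its last pose, push and grip.
It fails at once if the gripper or arm touches the tablet itself (contact force between any of the fingers, the arm and tablet above 0.5 N).
It fails at once if another thing on the surface is pushed more than 40 mm from its place (distance of any of tin, lint_brush, jug, spray, jar, stain_bar from where it was at the start of the episode above 0.04 m).
It also fails if it takes over 66 s, if anything falls off the work surface, if the arm or the gripper's body presses on something with over 40 N, if the wrist force passes 120 N, or if a joint passes its speed limit or range.

ROBOT

A 7-joint arm with a two-finger parallel gripper is mounted at the origin on the work surface. World frame = base frame: x ahead of the robot, y to its left, z up, the work surface at z = 0. Lengths are in m, angles in degrees, forces in N, time in s.
With the tool pointing down it reaches from about 0.425 to 0.95 m from the base axis. Payload 4.7 kg.
Tool frame: the origin (TCP) lies midway between the tips of the shut fingers; the grasp point (between the pads) lies 19 mm behind it (arm.tcp_to_grasp is the distance from the TCP to the grasp point, in m); z points along the fingers, x is the direction in which the jaws open and shut, and the axes are right-handed (so a half turn about z gives the same grasp; the last joint's range is limited). The gripper opens to 85 mm and grips with 20 to 120 N. Pads are 22 mm wide; open, the fingers measure 114 mm over their backs; the gripper's body (76 mm by 85 mm) begins 54 mm behind the grasp point. The pads swing forward as they close: fully open they stand 13 mm farther back than shut.
Start: joints at [-66.629, 26.849, -2.785, 87.806, 1.381, 65.374, -4.715], TCP at [0.286, 0.612, 0.231] pointing down, gripper open.
Joint ranges: [-148.3, 148.3], [-19.14, 114.17], [-79.39, 73.82], [5.75, 140.21], [-59.74, 239.74], [12.07, 113.84], [-152.46, 152.46]. Speed limits (degrees/s): [147.25, 147.25, 180, 180, 180, 180, 180].

INTERFACE

Orientations are given as [roll, pitch, yaw] about the fixed x, y, z axes, in that order (R = Rz(yaw) Ry(pitch) Rx(roll)).
In Python, from plant import monitor, read_camera, order, arm gives the robot as it stands.
- The arm moves only by the shell command python3 -m creep 'ROWS' [FORCE]. ROWS is JSON, a list that holds one entry, the list of rows, each a list of 7 numbers: the shift along the tool's x, y, z in mm, then the turn, a rotation vector about the tool's x, y, z in rad, then the opening, from -1 (shut) to 1 (fully open), so that 0 is half open. In form: [[[x, y, z, rx, ry, rz, gripper], ...]]. A call has exactly 8 rows; each row is the pose to reach, as a shift and turn from the pose measured when the call began, along the tool's axes at that moment; what a row does not reach only later rows make up. A row lasts 1/12 s, in which the tool goes at most 41.7 mm and 7.16 degrees, less where a joint would pass 70% of its speed; a pose out of reach is approached as far as the arm can. A call with a gripper value outside its range is refused whole. The fingers move at their own pace and stop on an object; FORCE is the grip in N (left out, the last holds). Time passes only in rows, so rows that repeat a pose let the fingers close, or fill a call up. It gives the time, the measured TCP pose, the force and the opening at its end, in the units of the state.
- monitor.sense(): the state, without advancing time (a new reading comes with each control period).
- read_camera(name): name is "side" or "top" or "wrist"; returns a dict with "frame" (480x640x3 uint8, red, green, blue), "vfov" (degrees; the focal length in pixels is half the picture's height over the tangent of half this angle, whatever the lens; pixels are square), "cx", "cy" (the principal point, pixels), "pose" (4x4, takes a point from camera to world coordinates). Camera axes: x right, y up, looking along -z (the intrinsics and any distortion apply to the point x, -y, -z); pixel columns grow to the right and rows downward; lengths in m; the calibration is good to about 2 mm. A picture is of the moment at which its call begins. There is no depth.
- order.sign_off(): hands the job in, once; it reports no verdict.
The state is a dict: "clock": time; "joint_positions": joint angles; "qvel": joint speeds; "tau": joint torques, N m; "tcp_pos": TCP position; "ee_rot": TCP orientation; "wrist_force": force on the tool from outside, world axes, zero at the start; "moment": the same for the moment, N m; "gripper_width": opening from 0.0 (shut) to 1.0 (fully open).
Only numpy, scipy, OpenCV 4.12 (cv2) and the standard library are available. Lean on these libraries where they do the work, as an engineer would, in place of code of your own. Each camera call takes 0.05 s, during which the arm holds its last target. There are 200 camera calls.

## Working session

There is one attempt and no reset: what is moved stays moved. The work goes in short steps, Python scripts to look and compute and a shell command to move; the robot and the scene stay as the last step left them, time stands still between calls to the robot, and variables do not carry over. Pictures are saved under pics/ and viewed, about 8 in all and at most 12, crops included, and the job is handed in when it is done.

```bash
ls; mkdir -p pics; python3 - <<'E'
from plant import monitor, read_camera, order, arm
import cv2
print(monitor.sense())
for n in("top","side"):
    c=read_camera(n); print(n,{k:v for k,v in c.items() if k!="frame"})
    cv2.imwrite(f"pics/{n}0.png",c["frame"][:,:,::-1])
E
```

```text
pics
{'clock': 0.0, 'joint_positions': array([-66.62902897,  26.89822393,  -2.78526379,  87.87393523,
         1.38329378,  65.37522173,  -4.71328249]), 'qvel': array([ 0.01779315,  0.08335039,  0.02421585, -0.00822304,  0.01569466,
        0.00380918, -0.08448917]), 'tau': array([ 3.41129380e-04, -5.10307968e+01, -4.67659102e-02, -2.37709200e+01,
        1.06491853e-02,  7.48275721e-03, -2.00865782e-05]), 'tcp_pos': array([0.28529746, 0.61109609, 0.23024913]), 'ee_rot': array([1.79994002e+02, 1.13575305e-01, 6.49790447e+01]), 'wrist_force': array([-0.166687  ,  0.2872733 , -0.19275286]), 'moment': array([ 0.01687433, -0.04859946, -0.00072029]), 'gripper_width': 0.9982160226564607}
top {'vfov': 48.38138990518045, 'cx': 327.32594240621216, 'cy': 234.3353124550675, 'pose': array([[-0.00411287,  0.99898846, -0.04477879,  0.47760243],
       [-0.99984972, -0.00335403,  0.0170084 ,  0.0529817 ],
       [ 0.016841  ,  0.04484201,  0.99885213,  1.36750193],
       [ 0.        ,  0.        ,  0.        ,  1.        ]])}
side {'vfov': 48.94138760941566, 'cx': 323.1647324445876, 'cy': 239.17497433260357, 'pose': array([[ 0.95122625,  0.22583706, -0.21015767,  0.34531067],
       [-0.30835896,  0.67588852, -0.66939485, -0.63783287],
       [-0.00913101,  0.70154995,  0.71256178,  0.80267809],
       [ 0.        ,  0.        ,  0.        ,  1.        ]])}
```

View pics/top0.png

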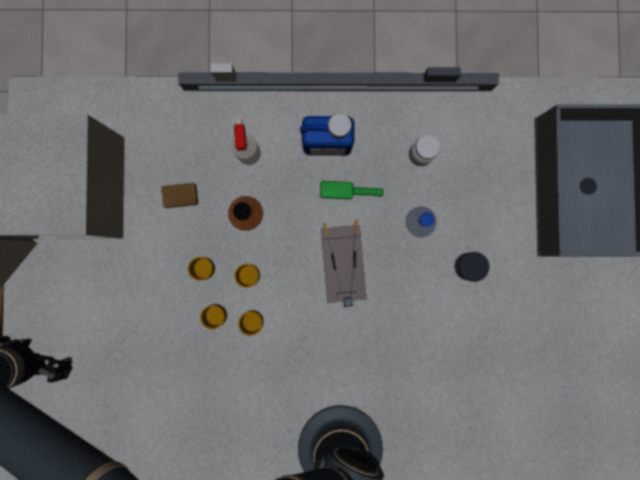

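View pics/side0.png

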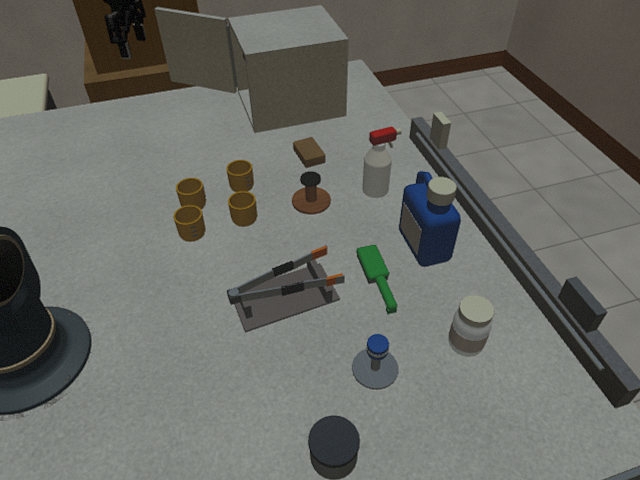

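The top view shows four cups, at (201,268), (248,275), (213,316) and (250,322). The first is farthest from the base (~(340,440)). The riser is at (242,211), the tablet at (427,219) and the tongs around (345,262), with jaws up (+x). The side view agrees.

```bash
cat > h.py <<'E'
import numpy as np, cv2
from plant import monitor, read_camera, order, arm
from scipy.spatial.transform import Rotation as R
def ray(c,u,v):
    f=c["frame"].shape[0]/2/np.tan(np.radians(c["vfov"])/2)
    d=np.array([(u-c["cx"])/f,-(v-c["cy"])/f,-1.]); P=c["pose"]
    return P[:3,3],P[:3,:3]@d
def on(c,u,v,z):
    o,d=ray(c,u,v); return o+d*(z-o[2])/d[2]
def blobs(c,lo,hi,amin,roi=None):
    m=cv2.inRange(cv2.cvtColor(c["frame"],cv2.COLOR_RGB2HSV),np.array(lo),np.array(hi))
    if roi:
        k=np.zeros_like(m);x0,y0,x1,y1=roi;k[y0:y1,x0:x1]=1;m=m*k
    n,l,s,ct=cv2.connectedComponentsWithStats(m)
    return [(s[i],ct[i],cv2.minAreaRect(np.argwhere(l==i)[:,::-1].astype(np.float32))) for i in range(1,n) if s[i][4]>=amin]
def tool(p,yaw=None):
    "tool-frame shift mm to bring the TCP to world p; rotvec for tool down at yaw"
    s=monitor.sense(); Rt=R.from_euler('xyz',s["ee_rot"],degrees=True)
    sh=Rt.inv().apply(np.array(p)-s["tcp_pos"])*1000
    rv=None if yaw is None else (Rt.inv()*R.from_euler('xyz',[180,0,yaw],degrees=True)).as_rotvec()
    return np.round(sh,1),None if rv is None else np.round(rv,3)
E
python3 - <<'E'
from h import *
c=read_camera("top"); s=read_camera("side")
def show(t,c,b,z):
    for st,ct,r in b: print(t,st,ct.round(1),on(c,*ct,z).round(4),"bbox",on(c,st[0]+st[2]/2-.5,st[1]+st[3]/2-.5,z).round(4),[np.round(q,1) for q in r])
show("cups",c,blobs(c,(10,120,60),(35,255,255),60,(180,250,270,340)),.056)
show("riser",c,blobs(c,(0,0,0),(180,255,40),30,(225,195,262,230)),.07)
show("tablet",c,blobs(c,(95,150,60),(130,255,255),30,(405,200,440,240)),.08)
show("jaws",c,blobs(c,(5,90,60),(25,255,255),8,(315,215,370,250)),.06)
show("grips",c,blobs(c,(0,0,0),(180,255,45),8,(325,245,365,285)),.06)
show("s cups",s,blobs(s,(10,120,60),(35,255,255),60,(160,150,270,250)),.056)
show("s riser",s,blobs(s,(0,0,0),(180,255,50),30,(290,165,330,190)),.07)
show("s tablet",s,blobs(s,(95,150,60),(130,255,255),30,(360,330,395,358)),.08)
show("s jaws",s,blobs(s,(3,120,60),(20,255,255),8,(300,235,350,290)),.06)
show("s grips",s,blobs(s,(0,0,0),(180,255,45),8,(260,250,315,300)),.06)
E
```

```text
cups [188 257  25  23 408] [201.1 268.1] [0.455  0.3391 0.056 ] bbox [0.4552 0.3418 0.056 ] [array([200., 268.]), array([22., 24.]), np.float64(90.0)]
cups [235 264  24  23 430] [246.8 275.1] [0.4374 0.2279 0.056 ] bbox [0.4376 0.2285 0.056 ] [array([246.5, 275. ]), array([22., 23.]), np.float64(90.0)]
cups [200 305  26  24 413] [213.3 316.2] [0.3379 0.3087 0.056 ] bbox [0.3373 0.3108 0.056 ] [array([212.3, 316.6]), array([22.8, 24.1]), np.float64(63.4)]
cups [239 311  24  24 426] [250.7 322.3] [0.3228 0.2181 0.056 ] bbox [0.3222 0.2185 0.056 ] [array([250.5, 322.5]), array([23., 23.]), np.float64(0.0)]
riser [233 202  18  18 248] [241.8 210.7] [0.5941 0.2385 0.07  ] bbox [0.5944 0.2392 0.07  ] [array([241.8, 210.4]), array([17., 17.]), np.float64(26.6)]
tablet [420 213  14  14 156] [426.5 219.1] [ 0.5714 -0.2095  0.08  ] bbox [ 0.5705 -0.2094  0.08  ] [array([426.5, 219.5]), array([13., 13.]), np.float64(90.0)]
jaws [354 221   4  12  33] [355.2 227.3] [ 0.5533 -0.0378  0.06  ] bbox [ 0.5552 -0.0385  0.06  ] [array([355.5, 226.5]), array([11.,  3.]), np.float64(90.0)]
jaws [324 223  
[... 1197 characters left out ...]
.2, 251.9]), array([ 7.9, 17.2]), np.float64(66.0)]
s jaws [326 273  17  13  96] [332.2 278.8] [ 0.5486 -0.0428  0.06  ] bbox [ 0.5516 -0.0442  0.06  ] [array([334.2, 278.6]), array([ 8.2, 17.7]), np.float64(71.6)]
s grips [273 261  21  15 165] [283.1 268.2] [0.4696 0.011  0.06  ] bbox [0.4694 0.0115 0.06  ] [array([283.2, 268.2]), array([ 7.7, 22.1]), np.float64(68.7)]
s grips [307 262   8  17  59] [310.9 269.5] [ 0.5181 -0.0085  0.06  ] bbox [ 0.517  -0.0096  0.06  ] [array([311.1, 269.7]), array([17.4,  4. ]), np.float64(63.4)]
s grips [281 283  23  13 177] [292.3 288.5] [ 0.4726 -0.0417  0.06  ] bbox [ 0.4718 -0.0426  0.06  ] [array([292.4, 288.2]), array([ 8.4, 23.1]), np.float64(75.3)]
```

```bash
python3 -c "
from h import *
print(tool([.43,.342,.2],45))"
```

```text
(array([-182.8,  245. ,   30.9]), array([0.   , 0.001, 0.349]))
```

```bash
python3 -m creep '[[[-23,31,4,0,0,0.05,1],[-46,62,8,0,0,0.1,1],[-69,93,12,0,0,0.15,1],[-92,124,16,0,0,0.2,1],[-115,155,20,0,0,0.25,1],[-138,185,24,0,0,0.3,1],[-161,216,28,0,0,0.35,1],[-183,245,31,0,0,0.35,1]]]' 30
python3 - <<'E'
from h import *
w=read_camera("wrist"); cv2.imwrite("pics/w1.png",w["frame"][:,:,::-1])
print(w["pose"].round(3),w["vfov"],w["cx"],w["cy"]); s=monitor.sense(); print(s["tcp_pos"],s["ee_rot"])
E
```

```text
clock: 0.87
tcp_pos: [0.4306, 0.3396, 0.1996]
ee_rot: [180.0, 0.1, 44.8]
wrist_force: [0.1, -0.2, 0.7]
gripper_width: 0.997
[[ 0.71  -0.669 -0.221  0.373]
 [ 0.705  0.672  0.227  0.398]
 [-0.003 -0.317  0.948  0.343]
 [ 0.     0.     0.     1.   ]] 58.63226697444312 320.0279020614065 234.21215219000544
[0.43495376 0.33096706 0.19911779] [179.64829935   0.26982324  44.24453421]
```

View pics/w1.png

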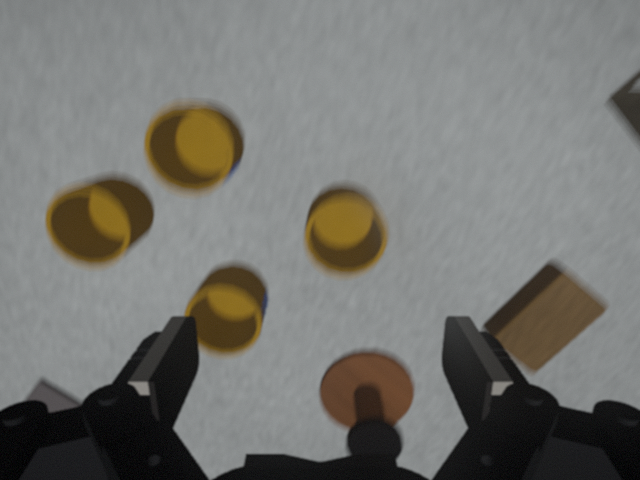

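The wrist view shows the target cup's rim centred near (346,232), with about 41 px radius. The riser is at bottom centre and the neighbour cups are on the left. I'll remeasure now that the arm has settled.

```bash
python3 - <<'E'
from h import *
w=read_camera("wrist"); s=monitor.sense(); print(s["tcp_pos"],s["qvel"].round(1)[:3])
st=blobs(w,(10,80,40),(35,255,255),1500,(285,160,410,300))[0][0]; print(st)
u=st[0]+(st[2]-1)/2; v=st[1]+st[3]-1-(st[2]-1)/2
p=on(w,u,v,.056); print(u,v,p)
print(tool([p[0],p[1],.09],45))
E
```

```text
[0.43355321 0.33443601 0.1994488 ] [-3.   0.8 -5.1]
[ 311  169   84   90 5696]
352.5 216.5 [0.45141064 0.34502586 0.056     ]
(array([ 20.6,   4.4, 109.4]), array([ 0.004,  0.003, -0.013]))
```

```bash
python3 -m creep '[[[20,5,20,0,0,-0.01,1],[20,5,50,0,0,-0.01,1],[20,5,80,0,0,-0.01,1],[20,5,110,0,0,-0.01,1],[20,5,135,0,0,-0.01,1],[20,5,160,0,0,-0.01,1],[20,5,180,0,0,-0.01,1],[20,5,185,0,0,-0.01,1]]]' 30
python3 - <<'E'
from h import *
w=read_camera("wrist"); cv2.imwrite("pics/w2.png",w["frame"][:,:,::-1])
print(tool([.452,.3445,.015],45)); 
E
```

```text
clock: 1.63
tcp_pos: [0.4492, 0.3428, 0.0111]
ee_rot: [179.8, 0.6, 44.9]
wrist_force: [0.6, 0.1, -0.9]
gripper_width: 1.001
(array([ 2.6,  0.6, -3.2]), array([ 0.003,  0.009, -0.002]))
```

View pics/w2.png

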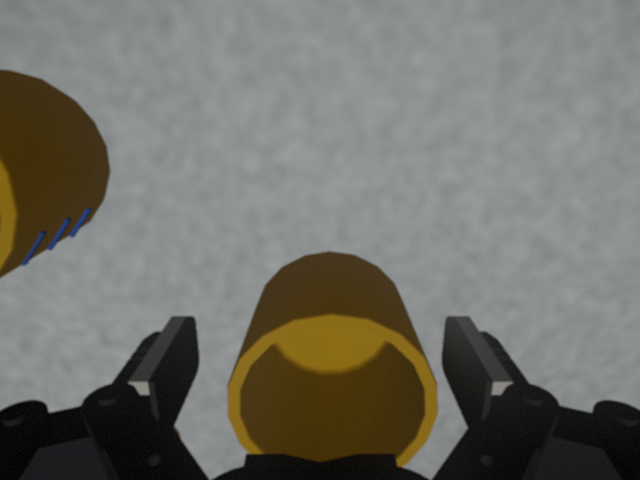

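The cup sits between the open fingers with its rim spanning columns 228–437, centre ≈(332,395). That is about 3 mm off, so I can close.

```bash
python3 - <<'E'
from h import *
w=read_camera("wrist")
p=on(w,332,394,.056); print(p,tool([p[0],p[1],.015]))
E
python3 -m creep '[[[3,1,-3,0,0,0,0.8],[3,1,-3,0,0,0,0.5],[3,1,-3,0,0,0,0.2],[3,1,-3,0,0,0,0],[3,1,-3,0,0,0,0],[3,1,-3,0,0,0,0],[3,1,-3,0,0,0,0],[3,1,-3,0,0,0,0]]]' 30
python3 -c "
from h import *
s=monitor.sense();print(s['tcp_pos'],s['gripper_width'],s['wrist_force'])"
```

```text
[0.45081074 0.34706953 0.056     ] (array([ 2.5, -2.3, -1.6]), None)
clock: 2.4
tcp_pos: [0.4547, 0.3461, 0.0183]
ee_rot: [179.8, 0.1, 44.9]
wrist_force: [-0.4, -0.1, 7.1]
gripper_width: 0.676
[0.45469069 0.34614729 0.01834423] 0.6757335104153234 [-0.3727572  -0.11155978  7.09587842]
```

```bash
python3 -m creep '[[[0,0,-10,0,0,0,0],[0,0,-30,0,0,0,0],[0,0,-55,0,0,0,0],[0,0,-80,0,0,0,0],[0,0,-105,0,0,0,0],[0,0,-120,0,0,0,0],[0,0,-120,0,0,0,0],[0,0,-120,0,0,0,0]]]'
python3 -c "
from h import *
print(monitor.sense()['gripper_width'],tool([.593,.2375,.135],45))"
```

```text
clock: 3.07
tcp_pos: [0.4547, 0.3468, 0.1394]
ee_rot: [179.8, -0.0, 44.9]
wrist_force: [-0.6, -0.2, -1.6]
gripper_width: 0.669
0.6691007024016451 (array([ 20.9, 175. ,   5.1]), array([ 0.004, -0.   , -0.002]))
```

```bash
python3 -m creep '[[[3,20,0,0,0,0,0],[6,50,0,0,0,0,0],[10,85,0,0,0,0,0],[14,115,0,0,0,0,0],[18,145,0,0,0,0,0],[21,165,0,0,0,0,0],[21,175,0,0,0,0,0],[21,175,0,0,0,0,0]]]'
python3 -m creep '[[[0,0,0,0,0,0,0],[0,0,0,0,0,0,0],[0,0,0,0,0,0,0],[0,0,0,0,0,0,0],[0,0,0,0,0,0,0],[0,0,0,0,0,0,0],[0,0,0,0,0,0,0],[0,0,0,0,0,0,0]]]'
python3 - <<'E'
from h import *
o=[]
for n in("wrist","top","side"):
    c=read_camera(n); o.append(c); cv2.imwrite(f"pics/p_{n}.png",c["frame"][:,:,::-1])
s=monitor.sense();print(s["tcp_pos"],s["gripper_width"])
cr=np.hstack([o[0]["frame"][140:480,140:500],cv2.resize(o[2]["frame"][120:230,260:370],(340,340),interpolation=2)])
cv2.imwrite("pics/p.png",cr[:,:,::-1])
E
```

```text
clock: 3.73
tcp_pos: [0.5938, 0.2344, 0.1384]
ee_rot: [179.7, 0.2, 44.6]
wrist_force: [0.1, -0.6, -1.9]
gripper_width: 0.683
clock: 4.4
tcp_pos: [0.5936, 0.2346, 0.1385]
ee_rot: [179.7, 0.2, 44.6]
wrist_force: [0.6, -1.1, -1.4]
gripper_width: 0.68
[0.59379822 0.2343787  0.13845041] 0.6772260925600782
```

View pics/p.png

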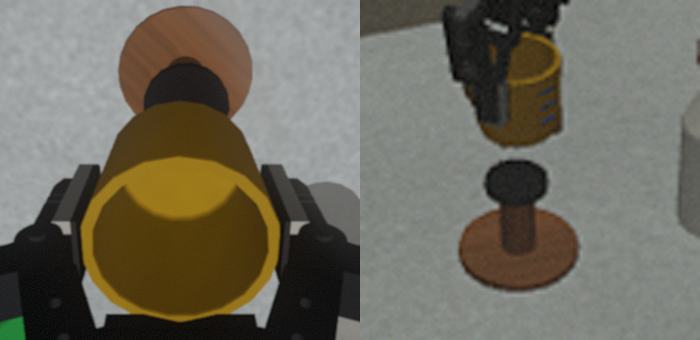

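The wrist view (crop offset 140,140) shows the cup rim centred at (320.5,378). The riser plate spans columns 285–369 with its far edge at row 204. In the side crop the cup hangs level above the plate.

```bash
python3 - <<'E'
from h import *
w=read_camera("wrist"); s=monitor.sense(); t=s["tcp_pos"]; Rt=R.from_euler('xyz',s["ee_rot"],degrees=True)
print("cup",on(w,320.5,378,t[2]+.0377), "tcp",t)
up=w["pose"][:2,1]; up=up/np.linalg.norm(up)
f=on(w,327,204,.07); print("riser",f[:2]-up*.023, "edge l/r mid")
S=read_camera("side"); print(on(S,311.8,160.5,t[2]-.0183))
# side: foot circle projected, compare
for z,name,cen in((t[2]-.0183,"cupfoot",on(w,320.5,378,t[2]+.0377)),):
    a=np.linspace(0,6.28,90); pts=np.c_[cen[0]+.026*np.cos(a),cen[1]+.026*np.sin(a),np.full(90,z)]
    q=(pts-S["pose"][:3,3])@S["pose"][:3,:3]; fl=240/np.tan(np.radians(S["vfov"])/2)
    u=S["cx"]-fl*q[:,0]/q[:,2]; v=S["cy"]+fl*q[:,1]/q[:,2]; print("pred side",u.min(),u.max(),v.max(),"obs 298.2 325.4 167.6")
E
```

```text
cup [0.59222092 0.23623084 0.17610285] tcp [0.59377208 0.23435013 0.13840285]
riser [0.59303486 0.23965791] edge l/r mid
[0.59618035 0.2347621  0.12010285]
pred side 297.61867950066824 322.0212676986779 168.0060784757983 obs 298.2 325.4 167.6
```

```bash
python3 -m creep '[[[2,-1,8,0,0,0,0],[2,-1,16,0,0,0,0],[2,-1,24,0,0,0,0],[2,-1,32,0,0,0,0],[2,-1,39,0,0,0,0],[2,-1,44,0,0,0,0],[2,-1,47,0,0,0,0],[2,-1,48,0,0,0,0]]]'
python3 -m creep '[[[0,0,0.5,0,0,0,0],[0,0,1,0,0,0,0],[0,0,1.5,0,0,0,0],[0,0,2,0,0,0,0],[0,0,2.5,0,0,0,0],[0,0,3,0,0,0,0],[0,0,3,0,0,0,0],[0,0,3,0,0,0,0]]]'
```

```text
clock: 5.32
tcp_pos: [0.5943, 0.236, 0.0896]
ee_rot: [179.8, 0.2, 44.6]
wrist_force: [-0.4, -0.7, -2.0]
gripper_width: 0.676
clock: 5.98
tcp_pos: [0.5946, 0.236, 0.0884]
ee_rot: [179.8, 0.2, 44.6]
wrist_force: [-2.4, -0.5, 7.2]
gripper_width: 0.673
```

Contact is felt at 7 N, so I'll release and retreat upward.

```bash
python3 -m creep '[[[0,0,-1,0,0,0,0.38],[0,0,-1,0,0,0,0.45],[0,0,-1,0,0,0,0.6],[0,0,-1,0,0,0,0.8],[0,0,-1,0,0,0,1],[0,0,-1,0,0,0,1],[0,0,-1,0,0,0,1],[0,0,-1,0,0,0,1]]]'
python3 -m creep '[[[0,0,-20,0,0,0,1],[0,0,-40,0,0,0,1],[0,0,-65,0,0,0,1],[0,0,-90,0,0,0,1],[0,0,-115,0,0,0,1],[0,0,-130,0,0,0,1],[0,0,-130,0,0,0,1],[0,0,-130,0,0,0,1]]]'
python3 - <<'E'
from h import *
o=[]
for n in("wrist","side"):
    c=read_camera(n); o.append(c)
cv2.imwrite("pics/q.png",np.hstack([o[0]["frame"][80:480,100:500],cv2.resize(o[1]["frame"][120:230,260:370],(400,400),interpolation=2)])[:,:,::-1])
for st,ct,r in blobs(o[0],(10,80,40),(35,255,255),3000): print(st,ct)
print(tool([.475,-.0115,.2],94.5),tool([.475,-.0115,.2],-85.5),monitor.sense()["joint_positions"])
E
```

```text
clock: 6.65
tcp_pos: [0.5945, 0.236, 0.0892]
ee_rot: [179.8, 0.2, 44.6]
wrist_force: [0.0, -0.5, 1.1]
gripper_width: 1.0
clock: 7.32
tcp_pos: [0.5947, 0.2368, 0.2199]
ee_rot: [179.7, 0.1, 44.6]
wrist_force: [0.8, 0.7, -0.6]
gripper_width: 1.0
[  97    0  106   97 7638] [147.22440429  49.82770359]
[ 476    9  110  120 6959] [529.18422187  66.57335824]
[  269   135   104   150 12830] [319.83234606 209.8477007 ]
(array([-258.5,   93.2,   19.6]), array([ 0.001,  0.007, -0.871])) (array([-258.5,   93.2,   19.6]), array([ 8.000e-03, -1.000e-03,  2.271e+00])) [-31.9765189   24.17853973   8.70467087  94.29883276  -3.68959471
  62.04982733  22.31793433]
```

View pics/q.png

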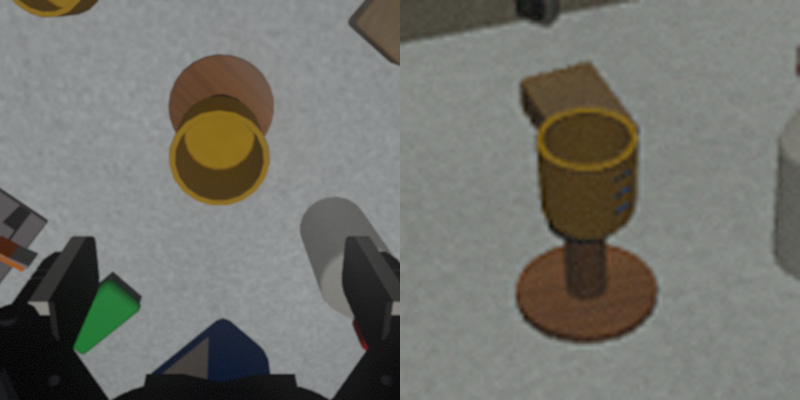

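The cup stands upright on the riser, in both views. Next I go to the tongs at yaw −85.5° so the wrist camera looks over the jaws.

```bash
python3 -m creep '[[[-30,10,0,0,0,0.12,1],[-65,22,0,0,0,0.24,1],[-100,35,0,0,0,0.36,1],[-135,48,0,0,0,0.48,1],[-170,61,0,0,0,0.6,1],[-200,72,0,0,0,0.72,1],[-230,83,0,0,0,0.84,1],[-258,93,0,0,0,0.96,1]]]'
python3 -m creep '[[[0,0,0,0,0,0.12,1],[0,0,0,0,0,0.24,1],[0,0,0,0,0,0.36,1],[0,0,0,0,0,0.48,1],[0,0,0,0,0,0.6,1],[0,0,0,0,0,0.72,1],[0,0,0,0,0,0.84,1],[0,0,0,0,0,0.96,1]]]'
python3 -m creep '[[[0,0,0,0,0,0.12,1],[0,0,0,0,0,0.24,1],[0,0,0,0,0,0.36,1],[0,0,0,0,0,0.36,1],[0,0,0,0,0,0.36,1],[0,0,0,0,0,0.36,1],[0,0,0,0,0,0.36,1],[0,0,0,0,0,0.36,1]]]'
python3 - <<'E'
from h import *
w=read_camera("wrist"); cv2.imwrite("pics/t1.png",w["frame"][:,:,::-1])
print(tool([.475,-.0115,.2],-85.5),monitor.sense()["joint_positions"])
E
```

```text
clock: 8.08
tcp_pos: [0.4732, -0.0127, 0.2182]
ee_rot: [179.6, 0.2, -10.8]
wrist_force: [1.1, -0.1, 0.2]
gripper_width: 0.997
clock: 8.75
tcp_pos: [0.4723, -0.0127, 0.2169]
ee_rot: [179.4, -0.2, -66.1]
wrist_force: [1.3, -0.8, -0.8]
gripper_width: 1.002
clock: 9.42
tcp_pos: [0.4721, -0.0127, 0.2167]
ee_rot: [179.5, -0.4, -86.7]
wrist_force: [0.8, 0.7, -0.5]
gripper_width: 1.002
(array([-1.2, -3. , 16.8]), array([ 0.008, -0.007, -0.021])) [-33.39555508   9.32622789  33.51477629 116.67912397  -5.66079682
  56.08453614 -83.74377813]
```

View pics/t1.png

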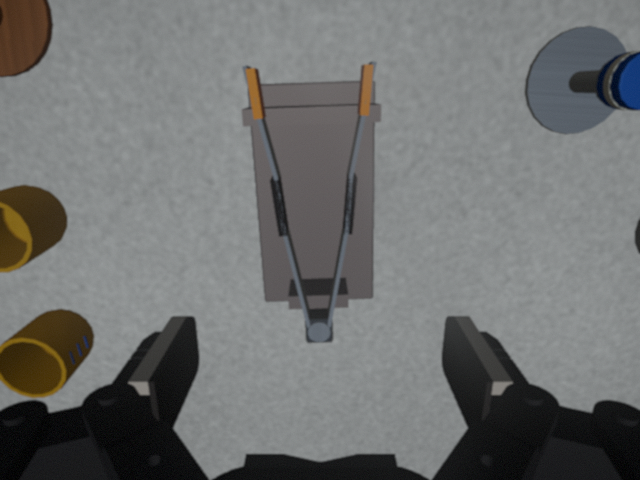

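In the wrist view the tongs' grips are at (280,207) and (349,204), the jaws at (256,93) and (367,90), and the hinge at (319,331). The tablet is at top right.

```bash
python3 - <<'E'
from h import *
w=read_camera("wrist")
P=lambda u,v:on(w,u,v,.06)
g=(P(280,207)+P(349,204))/2; j=(P(256,93)+P(367,90))/2; h=P(319,331)
for st,ct,r in blobs(w,(3,120,60),(22,255,255),100,(230,50,390,130)): print("jaw",ct,P(*ct))
print(g,j,h,"span",np.linalg.norm(P(280,207)-P(349,204)))
yaw=np.degrees(np.arctan2(*(j-h)[1::-1])); print("yaw",yaw,"len",np.linalg.norm(j-h))
G=h+ (j-h)*(100/180.); print("grip from ends",G)
print(tool([*((g+G)/2)[:2],.031],yaw-90))
E
```

```text
jaw [365.48526077  90.48752834] [ 0.55403046 -0.03922806  0.06      ]
jaw [256.20136519  89.42662116] [0.55053793 0.03318836 0.06      ]
[ 0.47327636 -0.00959758  0.06      ] [ 0.5513366  -0.00345162  0.06      ] [ 0.36939433 -0.01876595  0.06      ] span 0.05000350127085503
yaw 4.811324037537488 len 0.18258564315247336
grip from ends [ 0.47047337 -0.01025799  0.06      ]
(array([ -4.2,  -1.2, 185.8]), array([ 0.008, -0.007, -0.027]))
```

```bash
python3 -m creep '[[[-4,-1,25,0.008,-0.007,-0.027,1],[-4,-1,55,0.008,-0.007,-0.027,1],[-4,-1,85,0.008,-0.007,-0.027,1],[-4,-1,115,0.008,-0.007,-0.027,1],[-4,-1,140,0.008,-0.007,-0.027,1],[-4,-1,160,0.008,-0.007,-0.027,1],[-4,-1,178,0.008,-0.007,-0.027,1],[-4,-1,188,0.008,-0.007,-0.027,1]]]'
python3 - <<'E'
from h import *
w=read_camera("wrist"); cv2.imwrite("pics/t2.png",w["frame"][:,:,::-1]); print(tool([.472,-.0097,.029],-85.2))
E
```

```text
clock: 10.18
tcp_pos: [0.4706, -0.0102, 0.027]
ee_rot: [179.8, -0.0, -85.2]
wrist_force: [0.4, 0.4, 0.3]
gripper_width: 0.997
(array([-0.3, -2. , -2.7]), array([ 0.004, -0.   ,  0.001]))
```

View pics/t2.png

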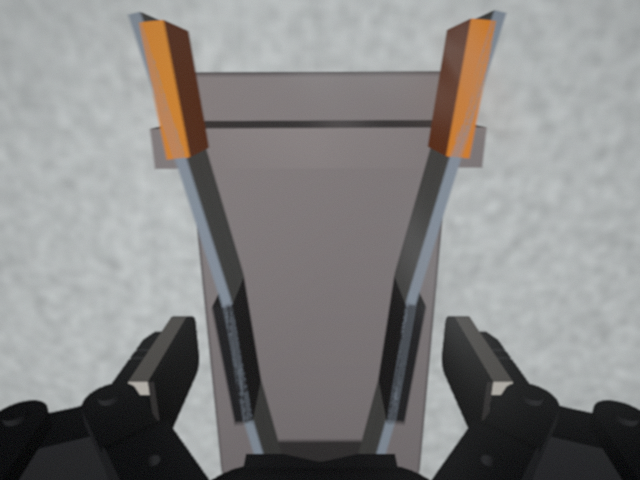

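The fingers straddle the grips symmetrically: grips at rows 297–422, pads near 320–395. I'll squeeze to ~50 mm.

```bash
python3 -m creep '[[[0,0,-1,0,0,0,0.7],[0,0,-1,0,0,0,0.5],[0,0,-1,0,0,0,0.35],[0,0,-1,0,0,0,0.25],[0,0,-1,0,0,0,0.18],[0,0,-1,0,0,0,0.16],[0,0,-1,0,0,0,0.16],[0,0,-1,0,0,0,0.16]]]' 40
python3 -m creep '[[[0,0,-5,0,0,0,0.16],[0,0,-10,0,0,0,0.16],[0,0,-15,0,0,0,0.16],[0,0,-20,0,0,0,0.16],[0,0,-25,0,0,0,0.16],[0,0,-30,0,0,0,0.16],[0,0,-30,0,0,0,0.16],[0,0,-30,0,0,0,0.16]]]'
python3 - <<'E'
from h import *
w=read_camera("wrist"); cv2.imwrite("pics/t3.png",w["frame"][:,:,::-1]); s=monitor.sense(); print(s["gripper_width"],s["wrist_force"],s["moment"],s["tcp_pos"])
for st,ct,r in blobs(w,(3,120,60),(22,255,255),300): print("jaw",st,ct)
E
```

```text
clock: 10.9
tcp_pos: [0.4718, -0.0102, 0.0293]
ee_rot: [180.0, 0.0, -85.2]
wrist_force: [-1.5, -0.6, 7.7]
gripper_width: 0.582
clock: 11.57
tcp_pos: [0.4719, -0.0101, 0.0595]
ee_rot: [-180.0, 0.0, -85.1]
wrist_force: [-0.7, -0.1, -0.6]
gripper_width: 0.58
0.5822554777273075 [-0.61121641 -0.15830159 -0.58281842] [-0.01516664  0.04781145  0.06256076] [ 0.47166022 -0.01008297  0.05925747]
jaw [ 405   19   51  137 2857] [428.68988449  83.13020651]
jaw [ 185   20   50  137 4877] [208.47426697  89.03588271]
```

View pics/t3.png

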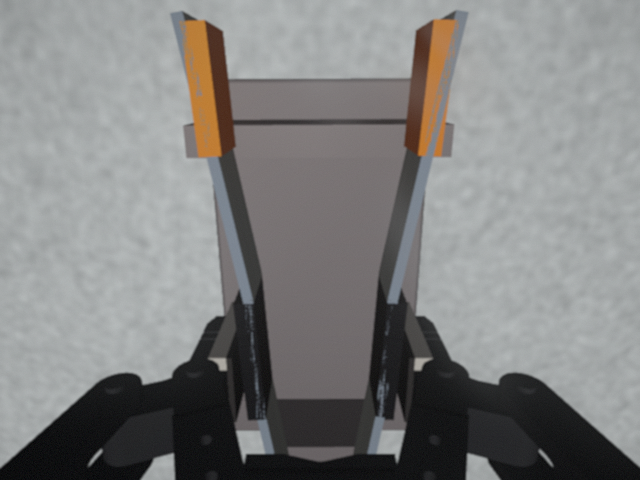

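The tongs are off the rest, level and symmetric, with the jaws centred at about (318,86) and the grips at 49.5 mm. Next I move to hover over the tablet.

```bash
python3 - <<'E'
from h import *
w=read_camera("wrist"); s=monitor.sense(); t=s["tcp_pos"]; Rt=R.from_euler('xyz',s["ee_rot"],degrees=True)
for z in(.0307,):
    a=[on(w,u,v,t[2]+z) for u,v in((208.5,89),(430.5,86))]; m=(a[0]+a[1])/2
    print("jaw mid rel TCP in tool mm",Rt.inv().apply(m-t)*1000)
psi=-15; c=np.array([np.cos(np.radians(psi)),np.sin(np.radians(psi))])
g=np.array([.570,-.2095])-.08*c
print(g,tool([g[0],g[1],.125],psi-90))
E
```

```text
jaw mid rel TCP in tool mm [ -0.51034338 -82.1888842  -30.74271118]
[ 0.49272593 -0.18879448] (array([179.8,  -6. , -65.9]), array([ 0.001, -0.   ,  0.346]))
```

```bash
python3 -m creep '[[[0,0,-10,0,0,0,0.16],[0,0,-25,0,0,0,0.16],[5,0,-40,0,0,0.03,0.16],[15,0,-52,0,0,0.07,0.16],[30,-1,-60,0,0,0.11,0.16],[48,-2,-65,0,0,0.15,0.16],[66,-2,-66,0,0,0.19,0.16],[84,-3,-66,0,0,0.23,0.16]]]'
python3 -c "
from h import *
print(tool([.4927,-.1888,.125],-105))"
```

```text
clock: 12.33
tcp_pos: [0.4817, -0.0958, 0.1256]
ee_rot: [-180.0, -0.0, -98.6]
wrist_force: [0.4, 0.1, -0.3]
gripper_width: 0.583
(array([ 90.4, -24.7,   0.6]), array([-0.   , -0.   ,  0.112]))
```

```bash
python3 -m creep '[[[18,-5,0,0,0,0.03,0.16],[36,-10,0,0,0,0.06,0.16],[54,-15,0,0,0,0.09,0.16],[70,-19,0,0,0,0.112,0.16],[82,-22,0,0,0,0.112,0.16],[90,-25,0,0,0,0.112,0.16],[90,-25,0,0,0,0.112,0.16],[90,-25,0,0,0,0.112,0.16]]]'
python3 - <<'E'
from h import *
w=read_camera("wrist"); cv2.imwrite("pics/t4.png",w["frame"][:,:,::-1]); s=monitor.sense(); print(s["tcp_pos"],s["ee_rot"],s["gripper_width"])
for st,ct,r in blobs(w,(3,120,60),(22,255,255),300): print("jaw",st,ct)
t=s["tcp_pos"]; Rt=R.from_euler('xyz',s["ee_rot"],degrees=True)
for st,ct,r in blobs(w,(95,120,50),(130,255,255),300): print("tab",st,ct,Rt.inv().apply(on(w,st[0]+st[2]/2-.5,st[1]+st[3]/2-.5,.08)-t)*1000)
E
```

```text
clock: 13.0
tcp_pos: [0.4927, -0.1891, 0.1254]
ee_rot: [180.0, -0.0, -105.1]
wrist_force: [-0.0, 1.1, -1.0]
gripper_width: 0.582
[ 0.49270842 -0.18821262  0.12531443] [ 1.79947535e+02  6.38710535e-03 -1.04995103e+02] 0.5825648180971646
jaw [ 406   19   47  137 2530] [428.60592885  78.31660079]
jaw [ 185   20   49  137 3620] [211.48812155  80.50966851]
tab [ 280   48   83   87 5657] [320.54817041  91.29556302] [  1.32488386 -81.2978156   45.2398546 ]
```

View pics/t4.png

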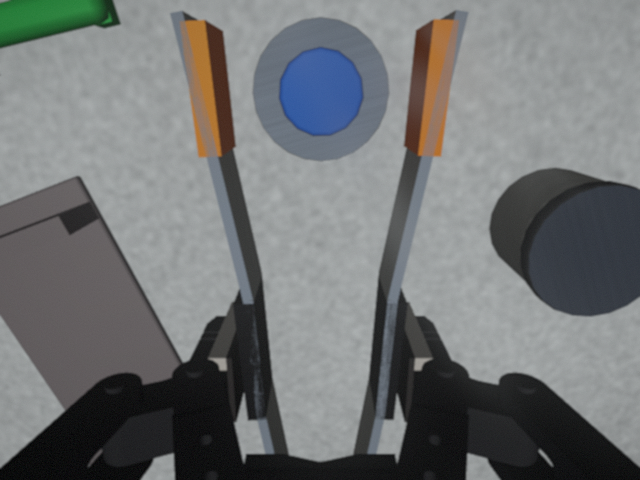

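The tablet (320,91) lies between the jaws (midline ≈319) and needs only about 1 mm of shift. Descending.

```bash
python3 -m creep '[[[1,1,12,0,0,0,0.16],[1,1,24,0,0,0,0.16],[1,1,36,0,0,0,0.16],[1,1,48,0,0,0,0.16],[1,1,58,0,0,0,0.16],[1,1,66,0,0,0,0.16],[1,1,72,0,0,0,0.16],[1,1,75,0,0,0,0.16]]]'
python3 -c "
from h import *
s=monitor.sense();print(s['tcp_pos'],s['gripper_width'],s['wrist_force'])"
```

```text
clock: 13.72
tcp_pos: [0.491, -0.1888, 0.0492]
ee_rot: [179.9, -0.0, -105.0]
wrist_force: [-0.6, -0.4, -1.2]
gripper_width: 0.581
[ 0.49101326 -0.18882907  0.04920757] 0.5808493525276158 [-0.57564818 -0.36117683 -1.24388105]
```

```bash
python3 -m creep '[[[0,0,0,0,0,0,0.1],[0,0,-0.5,0,0,0,0.04],[0,0,-0.5,0,0,0,0],[0,0,-1,0,0,0,-0.04],[0,0,-1,0,0,0,-0.08],[0,0,-1,0,0,0,-0.15],[0,0,-1,0,0,0,-0.3],[0,0,-1,0,0,0,-0.3]]]' 35
python3 - <<'E'
from h import *
w=read_camera("wrist"); cv2.imwrite("pics/t5.png",w["frame"][:,:,::-1]); s=monitor.sense();print(s['tcp_pos'],s['gripper_width']*85,s['wrist_force'])
E
```

```text
clock: 14.38
tcp_pos: [0.4914, -0.189, 0.0506]
ee_rot: [179.9, 0.0, -105.0]
wrist_force: [-0.2, 0.7, 1.2]
gripper_width: 0.458
[ 0.49138589 -0.18894482  0.05055513] 38.80124289671465 [-0.35711827  0.81665661  2.32568577]
```

View pics/t5.png

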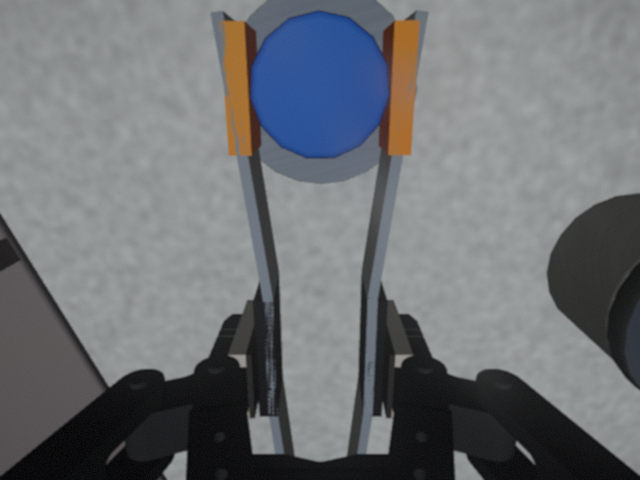

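The jaws are closed on the tablet, which is centred at (319,85) with the jaws parallel. Gripper width stopped at 38.8 mm. Wait for the squeeze to settle, then lift gently.

```bash
python3 -m creep '[[[0,0,0,0,0,0,-0.3],[0,0,0,0,0,0,-0.3],[0,0,0,0,0,0,-0.3],[0,0,0,0,0,0,-0.3],[0,0,-2,0,0,0,-0.3],[0,0,-6,0,0,0,-0.3],[0,0,-12,0,0,0,-0.3],[0,0,-18,0,0,0,-0.3]]]' 35
python3 -m creep '[[[0,0,-12,0,0,0,-0.3],[0,0,-24,0,0,0,-0.3],[0,0,-36,0,0,0,-0.3],[0,0,-50,0,0,0,-0.3],[0,0,-66,0,0,0,-0.3],[0,0,-82,0,0,0,-0.3],[0,0,-95,0,0,0,-0.3],[0,0,-105,0,0,0,-0.3]]]'
python3 - <<'E'
from h import *
w=read_camera("wrist"); s=monitor.sense(); t=s["tcp_pos"]; print(t,s["ee_rot"],s['gripper_width']*85)
Rt=R.from_euler('xyz',s["ee_rot"],degrees=True)
for st,ct,r in blobs(w,(95,120,50),(130,255,255),1000): print("tab",st,ct,Rt.inv().apply(on(w,*ct,t[2]+.030)-t)*1000)
psi=22; c=np.array([np.cos(np.radians(psi)),np.sin(np.radians(psi))]); g=np.array([.593,.238])-.081*c
print(g,tool([*g,.17],psi-90))
E
```

```text
clock: 15.1
tcp_pos: [0.4912, -0.1889, 0.0689]
ee_rot: [179.9, -0.0, -105.0]
wrist_force: [-0.0, -0.2, 0.1]
gripper_width: 0.459
clock: 15.77
tcp_pos: [0.4918, -0.1893, 0.1762]
ee_rot: [-180.0, 0.0, -105.0]
wrist_force: [1.4, -0.4, -1.1]
gripper_width: 0.456
[ 0.4927863  -0.18972681  0.17751454] [-1.79808393e+02  3.57067076e-02 -1.05022628e+02] 39.47291184848126
tab [  251    12   137   145 15569] [319.02325133  84.57113495] [ -0.57197689 -81.72158355 -29.72652469]
[0.51789811 0.20765687] (array([-390.3,   78.8,    7.5]), array([-0.003, -0.   , -0.646]))
```

The tablet came up with the tongs, at the same place in the wrist image. Carrying it over to the cup.

```bash
python3 -m creep '[[[-10,2,0,0,0,-0.02,-0.3],[-28,6,0,0,0,-0.05,-0.3],[-50,10,0,0,0,-0.09,-0.3],[-75,15,0,0,0,-0.13,-0.3],[-100,20,0,0,0,-0.17,-0.3],[-125,25,0,0,0,-0.21,-0.3],[-150,30,0,0,0,-0.25,-0.3],[-175,35,0,0,0,-0.29,-0.3]]]'
python3 -c "
from h import *
print(monitor.sense()['gripper_width']*85,tool([.5179,.2077,.17],-68))"
```

```text
clock: 16.48
tcp_pos: [0.5035, -0.0095, 0.177]
ee_rot: [-179.9, -0.0, -88.2]
wrist_force: [-0.3, -0.4, -1.9]
gripper_width: 0.461
39.17567153414587 (array([-216.7,  -21.1,    7. ]), array([-0.002, -0.   , -0.353]))
```

```bash
python3 -m creep '[[[-28,-3,0,0,0,-0.05,-0.3],[-56,-6,0,0,0,-0.1,-0.3],[-84,-9,0,0,0,-0.15,-0.3],[-112,-12,0,0,0,-0.2,-0.3],[-140,-14,0,0,0,-0.25,-0.3],[-165,-16,0,0,0,-0.29,-0.3],[-186,-18,0,0,0,-0.32,-0.3],[-200,-20,0,0,0,-0.353,-0.3]]]'
python3 -m creep '[[[-6,0,0,0,0,0,-0.3],[-12,0,0,0,0,0,-0.3],[-15,0,0,0,0,0,-0.3],[-15,0,0,0,0,0,-0.3],[-15,0,0,0,0,0,-0.3],[-15,0,0,0,0,0,-0.3],[-15,0,0,0,0,0,-0.3],[-15,0,0,0,0,0,-0.3]]]'
python3 - <<'E'
from h import *
w=read_camera("wrist"); S=read_camera("side"); T=read_camera("top")
s=monitor.sense(); t=s["tcp_pos"]; print(t,s["ee_rot"],s['gripper_width']*85,tool([.5179,.2077,.17],-68))
for st,ct,r in blobs(w,(95,120,50),(130,255,255),1000,(200,0,440,200)): print("tab",st,ct,on(w,*ct,t[2]+.030))
for n,c,roi in(("side",S,(270,90,350,200)),("top",T,(200,160,280,240))):
    for st,ct,r in blobs(c,(95,120,40),(130,255,255),15,roi): print(n,"tab",st,ct,on(c,*ct,t[2]+.03))
    for st,ct,r in blobs(c,(10,120,60),(35,255,255),15,roi): print(n,"yel",st,ct)
im=np.hstack([cv2.resize(S["frame"][100:220,250:370],(400,400),interpolation=2),cv2.resize(T["frame"][150:250,190:290],(400,400),interpolation=2)])
cv2.imwrite("pics/f.png",im[:,:,::-1])
E
```

```text
clock: 17.15
tcp_pos: [0.5163, 0.1942, 0.1764]
ee_rot: [-180.0, -0.0, -67.7]
wrist_force: [0.9, 0.9, -0.8]
gripper_width: 0.458
clock: 17.82
tcp_pos: [0.5108, 0.2074, 0.1766]
ee_rot: [-179.9, -0.0, -67.7]
wrist_force: [-0.7, 0.1, -0.1]
gripper_width: 0.458
[0.51069072 0.20785411 0.17646242] [-1.79954576e+02 -4.72242631e-03 -6.76809543e+01] 39.27910285101327 (array([ 2.9, -6.6,  6.5]), array([-0.001, -0.   ,  0.006]))
tab [  251    11   137   146 15638] [319.1986827   84.29095792] [0.58728784 0.23937157 0.20646242]
side tab [297 121  17  12 146] [304.51369863 125.86986301] [0.58426017 0.23872069 0.20646242]
side yel [297 118  10   5  17] [301.11764706 119.82352941]
side yel [306 127  12  16  71] [310.66197183 133.91549296]
side yel [296 146  29  40 830] [310.6939759  165.71445783]
side yel [316 187  14  13 129] [321.65116279 194.20155039]
side yel [292 188  14  12 121] [299.7107438  194.67768595]
top tab [225 201  15  13 127] [231.65354331 206.33070866] [0.59130008 0.24100379 0.20646242]
top yel [233 196  29  31 414] [250.10144928 208.25362319]
top yel [221 206   4   8  17] [222.64705882 209.05882353]
```

View pics/f.png

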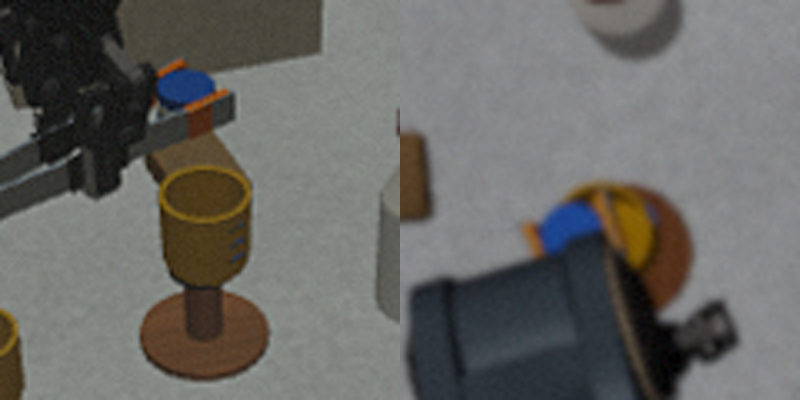

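The tablet is held over the cup, which stands upright on the riser. A final nudge of ~6 mm forward remains.

```bash
python3 -m creep '[[[1,-2,3,0,0,0,-0.3],[2,-4,6,0,0,0,-0.3],[3,-6,10,0,0,0,-0.3],[3,-6,10,0,0,0,-0.3],[3,-6,10,0,0,0,-0.3],[3,-6,10,0,0,0,-0.3],[3,-6,10,0,0,0,-0.3],[3,-6,10,0,0,0,-0.3]]]'
python3 -m creep '[[[0,0,0,0,0,0,-0.3],[0,0,0,0,0,0,-0.3],[0,0,0,0,0,0,-0.3],[0,0,0,0,0,0,-0.3],[0,0,0,0,0,0,-0.3],[0,0,0,0,0,0,-0.3],[0,0,0,0,0,0,-0.3],[0,0,0,0,0,0,-0.3]]]'
python3 - <<'E'
from h import *
w=read_camera("wrist"); S=read_camera("side"); s=monitor.sense(); t=s["tcp_pos"]
print(t,s['gripper_width']*85,abs(s["qvel"]).max())
for st,ct,r in blobs(w,(95,120,50),(130,255,255),1000,(200,0,440,200)): print("tab",ct,on(w,*ct,t[2]+.030))
for st,ct,r in blobs(S,(95,120,40),(130,255,255),60,(270,90,350,200)): print("side tab",ct,on(S,*ct,t[2]+.03))
print("cup side",on(S,311.65,158.2,.126))
for st,ct,r in blobs(S,(10,120,60),(35,255,255),300,(270,130,350,200)): print(st)
E
```

```text
clock: 18.63
tcp_pos: [0.5174, 0.2074, 0.1666]
ee_rot: [-179.9, -0.0, -67.7]
wrist_force: [0.1, 0.0, -1.0]
gripper_width: 0.461
clock: 19.3
tcp_pos: [0.5174, 0.2074, 0.1666]
ee_rot: [-179.9, -0.0, -67.7]
wrist_force: [-1.1, 0.3, -1.3]
gripper_width: 0.46
[0.51743283 0.20743172 0.16662728] 38.73463284321585 0.14207027871273328
tab [319.24194478  84.52764077] [0.59382397 0.23940579 0.19662728]
side tab [307.69784173 129.54676259] [0.59054111 0.2383652  0.19662728]
cup side [0.5960721  0.23500185 0.126     ]
[298 145  27  41 826]
```

The tablet is at about (0.592, 0.239) and the cup at about (0.594, 0.237). Everything is still, so I'm handing in.

```bash
python3 -c "
from plant import order
print(order.sign_off())"
```

```text
the job is handed in; nothing more can be done
None
```

I placed the farthest of the four yellow cups upright on the black-topped riser and let go. I then lifted the tongs off their rest, closed the jaws on the blue tablet and raised it from its stand. I handed in at 19.3 s with the tablet held over the cup; no verdict is reported.

**Last checks:**
- **Tablet over cup:** the side and wrist cameras put the tablet at (0.591–0.594, 0.238–0.239). The cup came out at (0.596, 0.235) from the side camera, and I placed it at about (0.593, 0.238). The two differ by roughly 6 mm at most, against the 20 mm allowed.
- **Height:** I estimate the tablet's centre about 90 mm above the cup's centre, worked out from the arm's height rather than measured directly.
- **Grip:** the gripper held the tongs at about 39 mm with a 35 N grip setting, and the arm was still. I could not measure the force on the tablet itself. It stayed in the same place in the wrist image all the way over.
- **Cup centring:** I estimate a few millimetres off the riser's centre. The cameras differed by about 3–4 mm there.

No check failed. I did not re-measure the other things in the scene at the end, but I felt no unexpected contact with them.

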